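# Put the craft pots away in two colour stacks

### The job

The paper-flower session is over: stack the pots for tomorrow. On the middle of the round cork mat stand the pink pot, with the yellow pot seated fully in its mouth and the white lid closing the yellow pot; on the middle of the square grey mat stand the blue pot, with the green pot seated fully in its mouth. Keep every pot and the lid upright, set them down rather than drop them, and leave the glue bottle, the vase and the red tin where they are.

Things in the scene. Friction and masses are not known exactly. Their poses are not given: they have to be found in the camera images.
- pink_pot: Open pink pot on a white foot, upright, 58 mm high, about 70 g. Foot 43 mm across, 16 mm high (tapers to 38 at the bottom); body above it 58 mm across, 42 mm high; mouth 50 mm across, 38 deep, wall 4. A foot enters another pot's mouth (3.5 mm play) until the shoulder sits on the rim, origins then 42 mm apart. Grasp the body from above. Origin: centre of the underside; z up; round, yaw is free.
- yellow_pot: Open yellow pot on a white foot, upright, 58 mm high, about 70 g. Foot 43 mm across, 16 mm high (tapers to 38 at the bottom); body above it 58 mm across, 42 mm high; mouth 50 mm across, 38 deep, wall 4. A foot enters another pot's mouth (3.5 mm play) until the shoulder sits on the rim, origins then 42 mm apart. Grasp the body from above. Origin: centre of the underside; z up; round, yaw is free.
- blue_pot: Open blue pot on a white foot, upright, 58 mm high, about 70 g. Foot 43 mm across, 16 mm high (tapers to 38 at the bottom); body above it 58 mm across, 42 mm high; mouth 50 mm across, 38 deep, wall 4. A foot enters another pot's mouth (3.5 mm play) until the shoulder sits on the rim, origins then 42 mm apart. Grasp the body from above. Origin: centre of the underside; z up; round, yaw is free.
- green_pot: Open green pot on a white foot, upright, 58 mm high, about 70 g. Foot 43 mm across, 16 mm high (tapers to 38 at the bottom); body above it 58 mm across, 42 mm high; mouth 50 mm across, 38 deep, wall 4. A foot enters another pot's mouth (3.5 mm play) until the shoulder sits on the rim, origins then 42 mm apart. Grasp the body from above. Origin: centre of the underside; z up; round, yaw is free.
- lid: White round lid, lying plug down, about 50 g. Plug 43 mm across, 10 mm high (tapers to 38 at the bottom); flange 58 mm across, 5 thick; black upright knob 20 mm across, 15 to 43 mm above the origin, to grasp from above. The plug enters a pot's mouth (3.5 mm play) until the flange sits on the rim, lid origin then 48 mm above the pot's. Origin: centre of the underside; z up.
- cork_mat: Round brown cork mat, 110 mm across, 4 mm thick, fixed to the table. Origin: centre of its underside, at table height; z up.
- grey_mat: Square dark grey mat, 110 x 110 mm, 4 mm thick, fixed to the table. Origin: centre of its underside, at table height; z up; x and y along its sides.
- glue_bottle: Bystander: white glue bottle with orange band and orange pointed cap, 49 mm across, 135 mm tall, loose. Origin: centre of its underside.
- vase: Bystander: glass vase 68 mm across and 130 mm tall with one pink and lilac flower, about 90 mm across, on a green stem; 245 mm tall in all, loose. Origin: centre of its underside.
- craft_tin: Bystander: round red tin with a bright metal lid, 114 mm across, 84 mm tall, loose. Origin: centre of its underside.

How it is judged:
By the outcome, as a careful person would: the job done as asked, in the order asked, and still so for the second after the job is handed in, with the robot touching nothing.
It also fails if it takes over 120 s, if anything falls off the work surface, if the arm or the gripper's body presses on something with over 40 N, if the wrist force passes 120 N, or if a joint passes its speed limit or range.

### The arm

A 6-joint arm with a two-finger parallel gripper is mounted at the origin on the work surface. World frame = base frame: x ahead of the robot, y to its left, z up, the work surface at z = 0. Lengths are in m, angles in rad, forces in N, time in s.
With the tool pointing down it reaches from about 0.325 to 0.775 m from the base axis. Payload 9.3 kg.
Tool frame: the origin (TCP) lies on the centre line of the jaws, within the pads' length; the fingertips stand 11 mm ahead of it and the grasp point (between the pads) lies 8 mm behind it; z points along the fingers, y is the line along which they close (so a half turn about z gives the same grasp; the last joint's range is limited). The gripper opens to 85 mm and grips with 20 to 120 N. Pads are 22 mm wide; open, the fingers measure 114 mm over their backs; the gripper's body (76 mm by 85 mm) begins 54 mm behind the grasp point. The pads swing forward as they close: fully open they stand 13 mm farther back than shut.
Start: joints at [1.028, 0.259, 0.021, 1.334, 0, 1.418], TCP at [0.209, 0.509, 0.242] pointing down, gripper open.
Joint ranges: [-3.04, 3.04], [-0.91, 1.82], [-1.04, 1.36], [-1.92, 1.95], [-1.52, 1.45], [-3.14, 3.14]. Speed limits (rad/s): [2.22, 2.22, 2.79, 3.14, 3.14, 3.14].

### API

Orientations are given as [roll, pitch, yaw] about the fixed x, y, z axes, in that order (R = Rz(yaw) Ry(pitch) Rx(roll)).
In Python, from station import status, get_image, camera_info, workorder, look_for gives the robot as it stands. The module is installed in compiled form; this text tells all that it offers.
- The arm moves only by the shell command python3 -m inch 'ROWS' [FORCE]. ROWS is JSON, a list of rows, each a list of 7 numbers: the closure, from 0 (fully open) to 1 (shut), then the shift along the tool's x, y, z in m, then the turn, a rotation vector about the tool's x, y, z in rad. A call has 1 to 5 rows; each row shifts and turns the commanded pose from where the row before left it, along the tool's axes as they then stand; what a row does not reach is not made up. A row lasts 1/8 s, in which the tool goes at most 62.5 mm and 10.7 degrees, less where a joint would pass 70% of its speed; a pose out of reach is approached as far as the arm can. A call with a gripper value outside its range is refused whole. The fingers move at their own pace and stop on an object; FORCE is the grip in N (left out, the last holds). Time passes only in rows, so rows that do not move let the fingers close. It gives the time, the measured TCP pose, the force, the opening and the grip force at its end, in the units of the state.
- status.get_obs(): the state, without advancing time (a new reading comes with each control period).
- get_image(name): name is "side" or "top" or "wrist"; returns the picture (400x640x3 uint8, blue, green, red); there is no depth.
- camera_info(name): a dict with "camera_matrix" (3x3 intrinsics, pixels), "rvec" (rotation vector, rad) and "tvec" (3), from world to camera coordinates, as OpenCV has them; the wrist camera has in their place "T_tool_cam" (4x4, takes a point from camera to tool coordinates, whose origin is the TCP and whose axes are the flange's). Camera axes: x right, y down, z forward; pixel columns grow to the right and rows downward; lengths in m; the calibration is good to about 2 mm. The wrist camera is an equidistant fisheye: a pixel r from the principal point sees the ray r / f radians off the axis. A picture is of the moment at which its call begins: read the wrist's pose just before it. camera_info takes no time and is no camera call.
- workorder.close_job(): hands the job in; it is judged then, once.
Trained networks look in the newest picture that a camera, given by its name, has taken for a name from the list of things; names that differ only in an ending like _2 or _b are one class to them, and where a whole thing is asked for, a point or a joint stands for the part that bears it (a point fixed in the world has none). Each returns a list of dicts, best first, with "confidence" (0 to 1); they miss things now and then, are a little off and sometimes report something else, mostly with a low value. They report only what shows in the picture. A call takes as long as a camera call.
- look_for(camera, target): "extent" ([left, top, right, bottom] in pixels, round what is visible of it).
The state is a dict: "time_s": time; "joints": joint angles; "dq": joint speeds; "joint_torque": joint torques, N m; "position": TCP position; "eef_rot": TCP orientation; "ft_force": force on the tool from outside, world axes, zero at the start; "wrist_torque": the same for the moment, N m; "width": opening from 0.0 (shut) to 1.0 (fully open); "finger_force": force on a finger pad.
Only numpy, scipy, OpenCV 4.12 (cv2) and the standard library are available. Lean on these libraries where they do the work, as an engineer would, in place of code of your own. Each camera call takes 0.05 s, during which the arm holds its last target. There are 200 camera calls.

## Working session

There is one attempt and no reset: what is moved stays moved. The work goes in short steps, Python scripts to look and compute and a shell command to move; the robot and the scene stay as the last step left them, time stands still between calls to the robot, and variables do not carry over. Pictures are saved under pics/ and viewed, at most 16 in all, crops included, and the job is handed in when it is done.

```bash
mkdir -p pics; cat > h.py <<'E'
import numpy as np, cv2
from station import status, get_image, camera_info, look_for
from scipy.spatial.transform import Rotation as R
def toolT():
    o=status.get_obs(); T=np.eye(4); T[:3,:3]=R.from_euler('xyz',o['eef_rot']).as_matrix(); T[:3,3]=o['position']; return T
def ray(cam,u,v,T=None):
    c=camera_info(cam); K=np.array(c['camera_matrix'])
    x=(u-K[0,2])/K[0,0]; y=(v-K[1,2])/K[1,1]
    if cam=='wrist':
        r=np.hypot(x,y); d=np.array([np.sin(r)*x/max(r,1e-9),np.sin(r)*y/max(r,1e-9),np.cos(r)])
        M=(toolT() if T is None else T)@np.array(c['T_tool_cam']); return M[:3,3],M[:3,:3]@d
    Rm=cv2.Rodrigues(np.array(c['rvec'],float))[0]; t=np.array(c['tvec']).ravel()
    return -Rm.T@t, Rm.T@np.array([x,y,1])
def onz(cam,u,v,z,T=None):
    o,d=ray(cam,u,v,T); return (o+d*(z-o[2])/d[2])[:3]
def proj(cam,P):
    c=camera_info(cam); return cv2.projectPoints(np.array(P,float).reshape(-1,1,3),np.array(c['rvec'],float),np.array(c['tvec'],float),np.array(c['camera_matrix'],float),None)[0].reshape(-1,2)
E
python3 - <<'E'
from h import *
o=status.get_obs(); print({k:np.round(v,3) for k,v in o.items()})
for c in['top','side','wrist']:
    cv2.imwrite(f'pics/{c}0.png',get_image(c))
    i=camera_info(c); print(c,{k:np.round(v,3).tolist() for k,v in i.items()})
for c in['top','side']:
  for n in 'pink_pot yellow_pot blue_pot green_pot lid cork_mat grey_mat glue_bottle vase craft_tin'.split():
    print(c,n,[(np.round(d['extent']).tolist(),round(d['confidence'],2)) for d in look_for(c,n)[:3]])
E
```

```text
{'time_s': np.float64(0.0), 'joints': array([ 1.028,  0.259,  0.021,  1.334, -0.   ,  1.418]), 'dq': array([-0.001, -0.   , -0.001, -0.001,  0.   , -0.   ]), 'joint_torque': array([ 1.0000e-03, -5.5564e+01,  3.4453e+01,  1.4000e-02, -0.0000e+00,
        0.0000e+00]), 'position': array([0.209, 0.509, 0.242]), 'eef_rot': array([-3.14 , -0.   ,  2.752]), 'ft_force': array([0.841, 1.012, 0.208]), 'wrist_torque': array([ 0.019, -0.047, -0.01 ]), 'finger_force': np.float64(0.0), 'width': np.float64(0.995)}
top {'camera_matrix': [[512.988, 0.0, 312.298], [0.0, 512.988, 198.015], [0.0, 0.0, 1.0]], 'rvec': [2.184, -2.143, 0.126], 'tvec': [0.002, 0.574, 1.439]}
side {'camera_matrix': [[375.665, 0.0, 319.764], [0.0, 375.665, 199.296], [0.0, 0.0, 1.0]], 'rvec': [2.209, -1.008, 0.383], 'tvec': [-0.402, 0.36, 0.798]}
wrist {'camera_matrix': [[309.707, 0.0, 318.247], [0.0, 309.707, 198.395], [0.0, 0.0, 1.0]], 'T_tool_cam': [[-0.0, -0.945, -0.328, 0.085], [1.0, 0.0, -0.001, -0.0], [0.001, -0.328, 0.945, -0.131], [0.0, 0.0, 0.0, 1.0]]}
top pink_pot [([305.0, 166.0, 325.0, 188.0], 0.66)]
top yellow_po
[... 355 characters left out ...]
0.78)]
top craft_tin [([473.0, 193.0, 520.0, 237.0], 0.74)]
side pink_pot [([314.0, 185.0, 334.0, 204.0], 0.57), ([322.0, 130.0, 332.0, 168.0], 0.44)]
side yellow_pot [([355.0, 311.0, 383.0, 343.0], 0.85)]
side blue_pot [([318.0, 235.0, 335.0, 264.0], 0.76)]
side green_pot [([246.0, 187.0, 267.0, 210.0], 0.78), ([310.0, 183.0, 333.0, 202.0], 0.33)]
side lid [([382.0, 228.0, 404.0, 250.0], 0.84)]
side cork_mat [([255.0, 151.0, 286.0, 171.0], 0.56)]
side grey_mat [([175.0, 180.0, 215.0, 212.0], 0.69), ([247.0, 186.0, 267.0, 208.0], 0.51)]
side glue_bottle [([320.0, 129.0, 336.0, 166.0], 0.63)]
side vase [([164.0, 87.0, 208.0, 153.0], 0.87)]
side craft_tin [([442.0, 300.0, 509.0, 364.0], 0.73)]
```

View pics/top0.png

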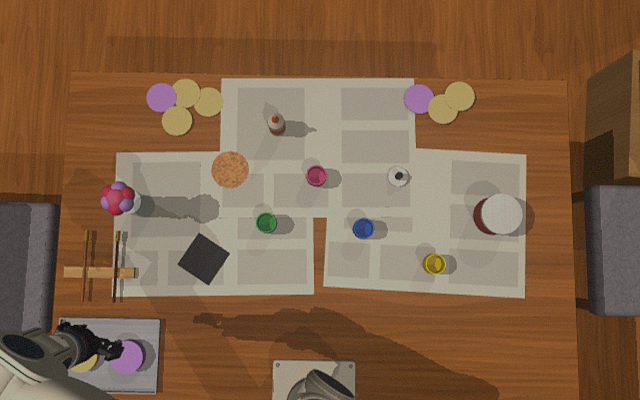

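View pics/side0.png

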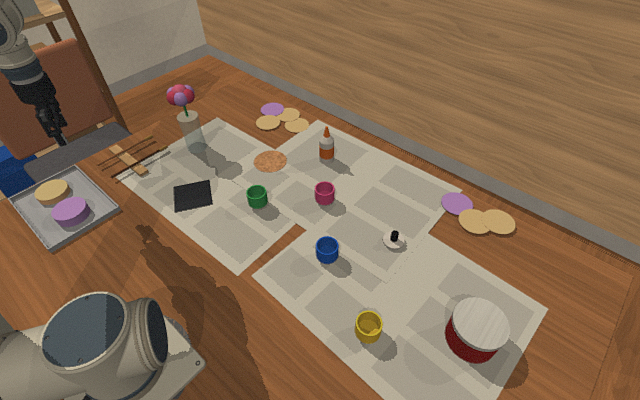

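The pictures show cork mat (230,170), grey mat (204,259), and pots pink (316,176), green (266,223), blue (363,229), yellow (434,264), with the lid at (398,176) in top. The networks agree with this. Next I'll localise everything by silhouette.

```bash
cat > loc.py <<'E'
from h import *
from scipy.optimize import least_squares
A=np.linspace(0,2*np.pi,60)
def cyl(x,y,r,z0,z1):
    return np.array([[x+r*np.cos(a),y+r*np.sin(a),z] for z in(z0,z1) for a in A])
HUE=dict(pink=(165,178),yellow=(22,34),blue=(105,125),green=(50,85))
def mask(im,name,ext,pad=6):
    hsv=cv2.cvtColor(im,cv2.COLOR_BGR2HSV); m=np.zeros(im.shape[:2],np.uint8)
    if name=='lid': k=(hsv[...,2]<70)
    elif name=='grey': k=(hsv[...,2]<85)&(hsv[...,1]<90)
    elif name=='cork': k=(hsv[...,1]>90)
    else: k=(hsv[...,0]>=HUE[name][0])&(hsv[...,0]<=HUE[name][1])&(hsv[...,1]>100)&(hsv[...,2]>40)
    l,t,r,b=[int(v) for v in ext]; m[t-pad:b+pad,l-pad:r+pad]=k[t-pad:b+pad,l-pad:r+pad]
    n,L,S,_=cv2.connectedComponentsWithStats(m)
    m=(L==1+np.argmax(S[1:,4])).astype(np.uint8)
    c=max(cv2.findContours(m,0,2)[0],key=cv2.contourArea)
    f=np.zeros_like(m); cv2.drawContours(f,[c],-1,1,-1); return f
def cen(f): M=cv2.moments(f,True); return np.array([M['m10'],M['m01']])/M['m00'],M['m00']
def fit(cam,m,r,z0,z1):
    c,a=cen(m)
    def hull(p):
        h=cv2.convexHull((proj(cam,cyl(*p,r,z0,z1))).astype(np.float32)); M=cv2.moments(h); return np.array([M['m10'],M['m01']])/M['m00'],M['m00']
    s=least_squares(lambda p:hull(p)[0]-c,onz(cam,*c,(z0+z1)/2)[:2],x_scale=.01,diff_step=1e-4)
    return s.x,a/hull(s.x)[1]
E
python3 - <<'E'
from loc import *
E={'top':dict(pink=[305,166,325,188],yellow=[426,252,446,273],blue=[352,218,375,240],green=[254,215,278,231],lid=[389,168,405,188],cork=[211,152,251,188],grey=[180,234,229,286]),
'side':dict(pink=[314,180,334,204],yellow=[355,311,383,343],blue=[316,235,338,264],green=[246,187,267,210],lid=[386,228,404,245],cork=[254,151,287,171],grey=[173,180,215,212])}
for c in E:
  im=cv2.imread(f'pics/{c}0.png')
  for n,e in E[c].items():
    g=dict(lid=(.010,.015,.043),cork=(.055,0,.004),grey=(.0,.0,.004)).get(n,(.029,.016,.058))
    m=mask(im,n,e)
    if n=='grey':
        q=cv2.minAreaRect(np.argwhere(m)[:,::-1].astype(np.float32)); P=np.array([onz(c,*p,.004) for p in cv2.boxPoints(q)])
        print(c,n,onz(c,*cen(m)[0],.004).round(4),P[:,:2].round(3).tolist())
    else:
        p,a=fit(c,m,*g); print(c,n,p.round(4),'area ratio',round(a,2))
E
```

```text
top pink [0.6388 0.0035] area ratio 0.92
top yellow [ 0.3936 -0.3344] area ratio 0.91
top blue [ 0.49   -0.1329] area ratio 0.94
top green [0.5005 0.1436] area ratio 0.9
top lid [ 0.6446 -0.2346] area ratio 0.74
top cork [0.6577 0.2584] area ratio 0.97
top grey [0.3949 0.3241 0.004 ] [[0.378, 0.399], [0.471, 0.342], [0.413, 0.249], [0.321, 0.307]]
side pink [0.6346 0.0026] area ratio 0.94
side yellow [ 0.3911 -0.333 ] area ratio 0.93
side blue [ 0.4863 -0.1333] area ratio 0.93
side green [0.4969 0.142 ] area ratio 0.9
side lid [ 0.6402 -0.2366] area ratio 0.77
side cork [0.6545 0.2576] area ratio 0.93
side grey [0.3895 0.3198 0.004 ] [[0.366, 0.401], [0.465, 0.338], [0.411, 0.243], [0.318, 0.304]]
```

```bash
python3 -m inch '[[0,0,0,0,0,0,-0.13],[0,0,0,0,0,0,-0.13],[0,0,0,0,0,0,-0.13],[0,-0.036,-0.042,0,0,0,0],[0,-0.036,-0.042,0,0,0,0]]' 40
python3 -m inch '[[0,-0.036,-0.042,0,0,0,0],[0,-0.036,-0.042,0,0,0,0],[0,-0.036,-0.042,0,0,0,0],[0,-0.036,-0.042,0,0,0,0],[0,-0.036,-0.042,0,0,0,0]]'
python3 -m inch '[[0,-0.036,-0.042,0,0,0,0],[0,-0.036,-0.042,0,0,0,0],[0,-0.036,-0.042,0,0,0,0],[0,-0.036,-0.042,0.02,0,0,0],[0,-0.036,-0.042,0.02,0,0,0]]'
python3 -m inch '[[0,0,0,0,0,0,0],[0,0,0,0,0,0,0]]'
cat >> loc.py <<'E'
def wproj(P,T):
    c=camera_info('wrist'); K=np.array(c['camera_matrix']); M=np.linalg.inv(T@np.array(c['T_tool_cam']))
    X=np.array(P)@M[:3,:3].T+M[:3,3]; h=np.hypot(X[:,0],X[:,1]); th=np.arctan2(h,X[:,2])
    return np.c_[K[0,0]*th*X[:,0]/h+K[0,2],K[1,1]*th*X[:,1]/h+K[1,2]]
def wfit(name,tgt,z,fn):
    """pot origin height z"""
    T=toolT(); im=get_image('wrist'); cv2.imwrite(fn,im); d=look_for('wrist',tgt)
    d=[x for x in d][:2]; print([(np.round(x['extent']).tolist(),round(x['confidence'],2)) for x in d])
    if not d: return
    e=np.clip(d[0]['extent'],[8,8,8,8],[630,390,630,390]); m=mask(im,name,e,6); c,a=cen(m)
    g=(.010,.015,.043) if name=='lid' else (.029,.016,.058)
    def hull(p):
        h=cv2.convexHull(wproj(cyl(*p,g[0],z+g[1],z+g[2]),T).astype(np.float32)); M=cv2.moments(h); return np.array([M['m10'],M['m01']])/M['m00'],M['m00']
    s=least_squares(lambda p:hull(p)[0]-c,onz('wrist',*c,z+.04,T)[:2],x_scale=.01,diff_step=1e-4)
    q=np.r_[s.x,T[2,3]]; print(name,s.x.round(4),'ratio',round(a/hull(s.x)[1],3),'tcp',T[:3,3].round(4),'rpy',status.get_obs()['eef_rot'].round(3),'tool shift',(T[:3,:3].T@(q-T[:3,3])).round(4))
E
python3 -c "
from loc import *
wfit('pink','pink_pot',0,'pics/w1.png')"
```

```text
time_s: 1.78
position: [0.2814, 0.4241, 0.2421]
eef_rot: [-3.142, 0.0, -3.139]
ft_force: [0.6, 0.6, 0.1]
width: 1.0
finger_force: 0.0
time_s: 2.4
position: [0.4621, 0.2132, 0.2425]
eef_rot: [3.141, 0.0, -3.141]
ft_force: [0.2, 0.6, -0.7]
width: 0.997
finger_force: 0.0
time_s: 3.02
position: [0.6423, 0.0032, 0.202]
eef_rot: [-3.142, 0.001, -3.142]
ft_force: [0.6, 0.9, 1.1]
width: 1.005
finger_force: 0.0
time_s: 3.28
position: [0.6409, 0.0048, 0.202]
eef_rot: [3.141, -0.001, 3.141]
ft_force: [0.5, 0.3, 0.2]
width: 1.003
finger_force: 0.0
[([282.0, 146.0, 349.0, 211.0], 0.74), ([426.0, 18.0, 491.0, 76.0], 0.55)]
pink [0.6364 0.003 ] ratio 0.964 tcp [0.6409 0.0048 0.202 ] rpy [ 3.142e+00  1.000e-03 -3.140e+00] tool shift [ 0.0046 -0.0018  0.    ]
```

View pics/w1.png

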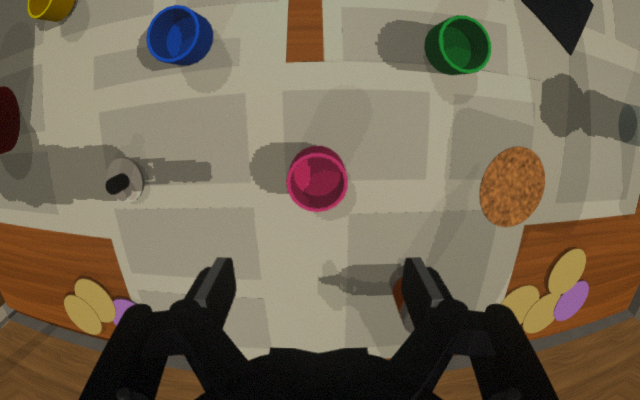

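Wrist view: pink pot at (317,180) between the open fingers, clear of neighbours. The wrist fix is (0.636, 0.003), which is the average of top and side. Grasping.

```bash
python3 -m inch '[[0,0.0045,-0.002,0.04,0,0,0],[0,0,0,0.05,0,0,0],[0,0,0,0.05,0,0,0],[0,0,0,0.026,0,0,0],[0,0,0,0,0,0,0]]' 40
python3 -m inch '[[1,0,0,0,0,0,0],[1,0,0,0,0,0,0],[1,0,0,0,0,0,0],[1,0,0,0,0,0,0],[1,0,0,0,0,0,0]]'
python3 -m inch '[[1,0,0,-0.01,0,0,0],[1,0,0,-0.04,0,0,0],[1,0,0,-0.05,0,0,0],[1,0,0,0,0,0,0]]'
python3 -c "
from loc import *
print(status.get_obs()['ft_force'])
wfit('pink','pink_pot',.1,'pics/w2.png')"
```

```text
time_s: 4.0
position: [0.6353, 0.004, 0.0354]
eef_rot: [3.141, -0.003, -3.14]
ft_force: [-0.1, 0.1, 1.0]
width: 1.002
finger_force: 0.0
time_s: 4.62
position: [0.6377, 0.0031, 0.0387]
eef_rot: [3.142, 0.004, -3.141]
ft_force: [-0.4, 1.0, 5.4]
width: 0.665
finger_force: 42.3
time_s: 5.12
position: [0.6387, 0.0026, 0.1418]
eef_rot: [-3.14, 0.009, -3.141]
ft_force: [-0.7, -0.1, -1.1]
width: 0.667
finger_force: 43.1
[-0.71798069 -0.14407583 -1.05974643]
[([253.0, 206.0, 383.0, 337.0], 0.63), ([412.0, 291.0, 462.0, 399.0], 0.48)]
pink [0.6396 0.0025] ratio 1.01 tcp [0.6387 0.0026 0.1418] rpy [-3.141e+00  2.000e-03 -3.141e+00] tool shift [-0.0009 -0.0001  0.    ]
```

View pics/w2.png

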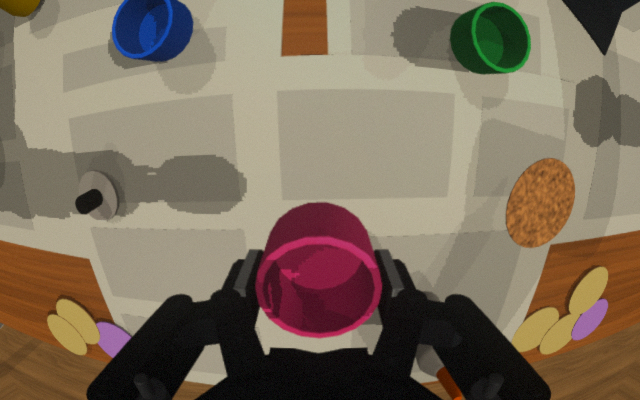

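Pink pot is held squarely between the pads (rim centre ~ (320,287)). Moving to the cork mat at (540,202).

```bash
python3 -m inch '[[1,-0.003,0.051,0,0,0,0],[1,-0.003,0.051,0,0,0,0],[1,-0.003,0.051,0,0,0,0],[1,-0.003,0.051,0,0,0,0],[1,-0.004,0.0515,0,0,0,0]]'
python3 -m inch '[[1,0,0,0,0,0,0],[1,0,0,0,0,0,0],[1,0,0,0,0,0,0]]'
python3 - <<'E'
from loc import *
wfit('pink','pink_pot',.1,'pics/w3.png')
T=toolT(); im=cv2.imread('pics/w3.png'); d=look_for('wrist','cork_mat'); print(d[:2])
E
```

```text
time_s: 5.85
position: [0.6519, 0.2598, 0.1349]
eef_rot: [-3.141, -0.002, -3.142]
ft_force: [0.5, -0.3, -0.9]
width: 0.663
finger_force: 43.0
time_s: 6.22
position: [0.6525, 0.2571, 0.1358]
eef_rot: [-3.141, -0.001, 3.141]
ft_force: [-0.3, -0.8, -0.4]
width: 0.664
finger_force: 43.1
[([253.0, 204.0, 383.0, 337.0], 0.97)]
pink [0.6493 0.257 ] ratio 0.92 tcp [0.6525 0.2571 0.1358] rpy [-3.141 -0.     3.14 ] tool shift [ 0.0031 -0.0001  0.    ]
[{'extent': [261.7, 136.4, 377.5, 227.6], 'confidence': 0.64}]
```

View pics/w3.png

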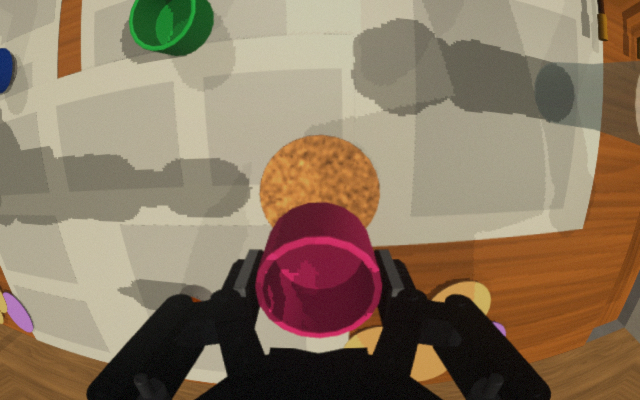

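```bash
python3 - <<'E'
from loc import *
T=toolT(); im=cv2.imread('pics/w3.png'); hsv=cv2.cvtColor(im,cv2.COLOR_BGR2HSV)
m=((hsv[...,0]>8)&(hsv[...,0]<20)&(hsv[...,1]>130)&(hsv[...,2]>130)); m[:130]=0; m[200:]=0; m[:,:255]=0; m[:,385:]=0
ys,xs=np.where(m)
# boundary pixels: per row leftmost/rightmost, per column top
pts=[(xs[ys==v].min(),v+.5) for v in range(145,200,4)]+[(xs[ys==v].max()+1,v+.5) for v in range(145,200,4)]+[(u+.5,ys[xs==u].min()) for u in range(290,350,4)]
W=np.array([onz('wrist',*p,.004,T)[:2] for p in pts])
s=least_squares(lambda p:np.hypot(*(W-p[:2]).T)-p[2],[.65,.257,.055],loss='soft_l1',f_scale=.001); print('cork',s.x.round(4))
def hb(p,z):
    q=wproj(cyl(*p,.029,z+.016,z+.058),T); return np.r_[q.min(0),q.max(0)]
for z in(.094,.098,.102):
    s=least_squares(lambda p:hb(p[:2],z)-[253,204,383,337],[.652,.257],x_scale=.01,diff_step=1e-4); print(z,s.x.round(4),s.fun.round(1),T[:3,3].round(4))
print(status.get_obs()['joints'].round(2))
E
```

```text
cork [0.6567 0.2584 0.0541]
0.094 [0.6542 0.257 ] [ 2.3 -1.1 -2.3  0.7] [0.6527 0.2572 0.1364]
0.098 [0.652 0.257] [ 0.2 -2.5 -0.2  3.2] [0.6527 0.2572 0.1364]
0.102 [0.6498 0.257 ] [-1.9 -3.9  1.9  5.8] [0.6527 0.2572 0.1364]
[ 0.26  0.56  0.23  1.24 -0.    0.26]
```

```bash
python3 -m inch '[[1,-0.0035,0.001,0.03,0,0,0],[1,0,0,0.035,0,0,0],[1,0,0,0.02,0,0,0],[1,0,0,0.007,0,0,0],[1,0,0,0,0,0,0]]'
python3 -m inch '[[1,0,0,0.002,0,0,0],[1,0,0,0,0,0,0],[1,0,0,0,0,0,0]]'
```

```text
time_s: 7.0
position: [0.6563, 0.259, 0.0447]
eef_rot: [3.142, 0.0, 3.141]
ft_force: [-0.0, 0.6, 0.1]
width: 0.662
finger_force: 43.1
time_s: 7.38
position: [0.6562, 0.2594, 0.0428]
eef_rot: [3.141, 0.001, -3.141]
ft_force: [0.2, -0.0, 0.1]
width: 0.663
finger_force: 43.2
```

```bash
for i in 1 2; do python3 -m inch '[[1,0,0,0.001,0,0,0],[1,0,0,0,0,0,0]]' | egrep 'posi|ft'; done
```

```text
position: [0.6563, 0.2594, 0.0428]
ft_force: [-3.0, -0.5, 7.0]
position: [0.6564, 0.2595, 0.0428]
ft_force: [-5.2, -1.1, 14.0]
```

```bash
python3 -m inch '[[1,0,0,-0.0015,0,0,0],[0.4,0,0,0,0,0,0],[0,0,0,0,0,0,0],[0,0,0,0,0,0,0],[0,0,0,0,0,0,0]]'
python3 -m inch '[[0,0,0,-0.03,0,0,0],[0,0,0,-0.06,0,0,0],[0,0,0,-0.05,0,0,0],[0,0,0,0,0,0,0],[0,0,0,0,0,0,0]]'
python3 - <<'E'
from loc import *
wfit('pink','pink_pot',.004,'pics/w4.png')
print(look_for('wrist','cork_mat')[:1])
E
```

```text
time_s: 8.5
position: [0.656, 0.2593, 0.0415]
eef_rot: [-3.142, -0.0, -3.141]
ft_force: [-0.3, 0.3, 0.7]
width: 0.999
finger_force: 0.0
time_s: 9.12
position: [0.6559, 0.2593, 0.1812]
eef_rot: [-3.141, -0.001, -3.141]
ft_force: [-0.1, 0.1, -1.3]
width: 1.002
finger_force: 0.0
[]
[{'extent': [266.7, 126.9, 368.3, 223.0], 'confidence': 0.85}]
```

View pics/w4.png

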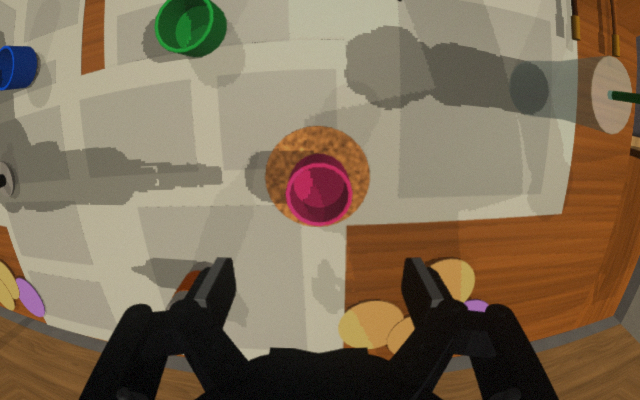

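```bash
python3 - <<'E'
from loc import *
T=toolT(); im=cv2.imread('pics/w4.png'); m=mask(im,'pink',[285,152,352,227],6); c,a=cen(m)
def hull(p):
    h=cv2.convexHull(wproj(cyl(*p,.029,.02,.062),T).astype(np.float32)); M=cv2.moments(h); return np.array([M['m10'],M['m01']])/M['m00'],M['m00']
s=least_squares(lambda p:hull(p)[0]-c,[.656,.259],x_scale=.01,diff_step=1e-4); print(s.x.round(4),a/hull(s.x)[1])
E
python3 -m inch '[[0,0.02,-0.045,0,0,0,0],[0,0.02,-0.045,0,0,0,0],[0,0.02,-0.046,0,0,0,0],[0,0.02,-0.046,0,0,0,0],[0,0.02,-0.046,0,0,0,0]]' >/dev/null
python3 -m inch '[[0,0.02,-0.046,0,0,0,0],[0,0.02,-0.046,0,0,0,0],[0,0.02,-0.046,0,0,0,0],[0,0.02,-0.046,0,0,0,0],[0,0.02,-0.046,0,0,0,0]]' >/dev/null
python3 -m inch '[[0,0.02,-0.046,0,0,0,0],[0,0.022,-0.046,0,0,0,0],[0,0.022,-0.043,0,0,0,0],[0,0,0,0,0,0,0],[0,0,0,0,0,0,0]]'
python3 - <<'E'
from loc import *
wfit('yellow','yellow_pot',0,'pics/w5.png')
E
```

```text
[0.6541 0.2591] 0.9450308708664689
time_s: 11.15
position: [0.3919, -0.3334, 0.181]
eef_rot: [3.14, -0.001, 3.141]
ft_force: [-0.2, 0.3, 0.1]
width: 0.999
finger_force: 0.0
[([286.0, 152.0, 351.0, 225.0], 0.75)]
yellow [ 0.3918 -0.3329] ratio 0.979 tcp [ 0.3919 -0.3334  0.181 ] rpy [ 3.141 -0.    -3.14 ] tool shift [0.0001 0.0004 0.    ]
```

```bash
python3 -m inch '[[0,0,0,0.05,0,0,0],[0,0,0,0.05,0,0,0],[0,0,0,0.045,0,0,0],[0,0,0,0,0,0,0],[1,0,0,0,0,0,0]]' 40
python3 -m inch '[[1,0,0,0,0,0,0],[1,0,0,0,0,0,0],[1,0,0,0,0,0,0],[1,0,0,0,0,0,0],[1,0,0,0,0,0,0]]'
python3 -m inch '[[1,0,0,-0.01,0,0,0],[1,0,0,-0.05,0,0,0],[1,0,0,-0.06,0,0,0],[1,0,0,-0.03,0,0,0],[1,0,0,0,0,0,0]]'
python3 - <<'E'
from loc import *
print(status.get_obs()['ft_force'].round(1))
wfit('yellow','yellow_pot',.1475,'pics/w6.png')
E
```

```text
time_s: 11.88
position: [0.3931, -0.3338, 0.0382]
eef_rot: [-3.141, 0.001, -3.14]
ft_force: [0.1, -0.9, 0.3]
width: 0.815
finger_force: 0.0
time_s: 12.5
position: [0.3933, -0.3343, 0.0392]
eef_rot: [-3.139, 0.003, -3.141]
ft_force: [0.4, 1.3, 6.1]
width: 0.671
finger_force: 42.0
time_s: 13.12
position: [0.393, -0.3347, 0.1906]
eef_rot: [-3.136, 0.004, -3.141]
ft_force: [0.6, 0.7, -0.8]
width: 0.672
finger_force: 43.2
[ 0.6  0.7 -0.8]
[([255.0, 199.0, 380.0, 338.0], 0.85)]
yellow [ 0.3938 -0.3348] ratio 1.028 tcp [ 0.393  -0.3347  0.1906] rpy [-3.141e+00  1.000e-03 -3.141e+00] tool shift [-0.0008 -0.0001  0.    ]
```

```bash
python3 -m inch '[[1,-0.02,0.045,0,0,0,0],[1,-0.02,0.045,0,0,0,0],[1,-0.02,0.046,0,0,0,0],[1,-0.02,0.046,0,0,0,0],[1,-0.02,0.046,0,0,0,0]]' >/dev/null
python3 -m inch '[[1,-0.02,0.046,0,0,0,0],[1,-0.02,0.046,0,0,0,0],[1,-0.02,0.046,0,0,0,0],[1,-0.02,0.046,0,0,0,0],[1,-0.02,0.046,0,0,0,0]]' >/dev/null
python3 -m inch '[[1,-0.02,0.046,0,0,0,0],[1,-0.022,0.046,0,0,0,0],[1,-0.022,0.043,0,0,0,0],[1,0,0,0,0,0,0],[1,0,0,0,0,0,0]]'
python3 - <<'E'
from loc import *
wfit('yellow','yellow_pot',.1475,'pics/w7.png')
E
```

```text
time_s: 15.1
position: [0.6554, 0.2591, 0.1852]
eef_rot: [-3.141, -0.003, -3.141]
ft_force: [-1.0, -0.9, -0.6]
width: 0.673
finger_force: 43.3
[([256.0, 200.0, 382.0, 340.0], 0.86)]
yellow [0.6541 0.2595] ratio 0.97 tcp [0.6554 0.2591 0.1852] rpy [-3.141e+00 -1.000e-03  3.141e+00] tool shift [0.0013 0.0004 0.    ]
```

View pics/w7.png

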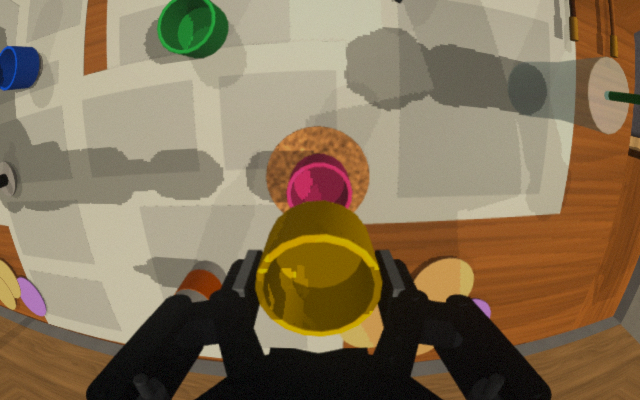

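Yellow (319,285) is aligned above pink (319,190). Lowering gently.

```bash
python3 -m inch '[[1,0,0,0.04,0,0,0],[1,0,0,0.035,0,0,0],[1,0,0,0.006,0,0,0],[1,0,0,0.003,0,0,0],[1,0,0,0,0,0,0]]'
python3 -m inch '[[1,0,0,0.004,0,0,0],[1,0,0,0.004,0,0,0],[1,0,0,0,0,0,0]]'
```

```text
time_s: 15.82
position: [0.6567, 0.2592, 0.1044]
eef_rot: [3.141, 0.002, 3.141]
ft_force: [-0.0, 0.0, 0.1]
width: 0.672
finger_force: 43.3
time_s: 16.2
position: [0.6558, 0.2593, 0.0944]
eef_rot: [-3.141, -0.001, -3.141]
ft_force: [-0.2, -0.2, -1.5]
width: 0.676
finger_force: 43.3
```

```bash
python3 -m inch '[[1,0,0,0.003,0,0,0],[1,0,0,0.003,0,0,0],[1,0,0,0,0,0,0]]' | egrep 'posi|ft'
python3 -m inch '[[1,0,0,0.002,0,0,0],[1,0,0,0,0,0,0]]' | egrep 'posi|ft'
python3 -m inch '[[1,0,0,0.0015,0,0,0],[1,0,0,0,0,0,0]]' | egrep 'posi|ft'
```

```text
position: [0.6559, 0.2593, 0.0884]
ft_force: [0.2, 0.0, 0.3]
position: [0.656, 0.2593, 0.0866]
ft_force: [-0.4, 0.2, -0.4]
position: [0.6561, 0.2594, 0.0854]
ft_force: [0.9, 0.2, -0.0]
```

```bash
for i in 1 2; do python3 -m inch '[[1,0,0,0.0012,0,0,0],[1,0,0,0,0,0,0]]' | egrep 'posi|ft'; done
```

```text
position: [0.6564, 0.2593, 0.0853]
ft_force: [-1.5, -0.5, 7.0]
position: [0.6566, 0.2593, 0.0852]
ft_force: [-3.4, -1.8, 14.2]
```

```bash
python3 -m inch '[[1,0,0,-0.0015,0,0,0],[0.4,0,0,0,0,0,0],[0,0,0,0,0,0,0],[0,0,0,0,0,0,0],[0,0,0,0,0,0,0]]' |egrep 'posi|wid'
python3 -m inch '[[0,0,0,-0.03,0,0,0],[0,0,0,-0.05,0,0,0],[0,0,0,-0.035,0,0,0],[0,0.001,-0.045,0,0,0,0],[0,0.001,-0.045,0,0,0,0]]' |egrep 'posi|wid'
python3 -m inch '[[0,0.001,-0.045,0,0,0,0],[0,0.001,-0.045,0,0,0,0],[0,0.001,-0.045,0,0,0,0],[0,0.001,-0.045,0,0,0,0],[0,0.001,-0.045,0,0,0,0]]' |egrep 'posi|wid'
python3 -m inch '[[0,0.002,-0.045,0,0,0,0],[0,0.002,-0.045,0,0,0,0],[0,0.002,-0.045,0,0,0,0],[0,0.002,-0.045,0,0,0,0],[0,0,0,0,0,0,0]]' |egrep 'posi|wid'
python3 -m inch '[[0,0,0,0.02,0,0,0],[0,0,0,0,0,0,0]]' |egrep 'posi|wid'
python3 - <<'E'
from loc import *
wfit('lid','lid',0,'pics/w8.png')
T=toolT(); im=get_image('side'); cv2.imwrite('pics/side1.png',cv2.resize(im[100:260,200:440],None,fx=3,fy=3))
E
```

```text
position: [0.656, 0.2593, 0.084]
width: 0.999
position: [0.654, 0.1689, 0.1996]
width: 0.997
position: [0.649, -0.0571, 0.1993]
width: 0.999
position: [0.6406, -0.2389, 0.1986]
width: 0.998
position: [0.6406, -0.2347, 0.178]
width: 0.995
[([292.0, 154.0, 350.0, 210.0], 0.82)]
lid [ 0.6422 -0.2358] ratio 0.863 tcp [ 0.6406 -0.2347  0.178 ] rpy [ 3.141 -0.    -3.141] tool shift [-0.0016 -0.0011 -0.    ]
```

View pics/w8.png

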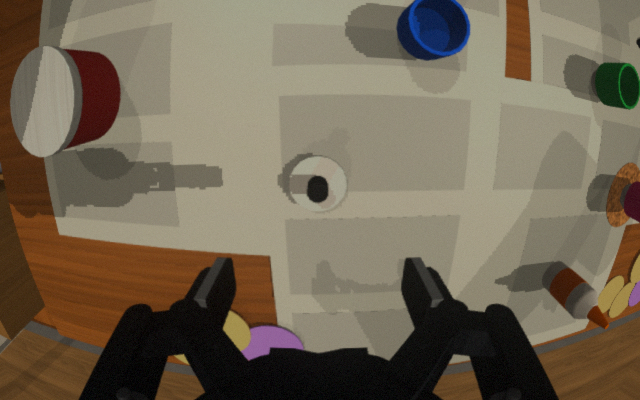

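View pics/side1.png

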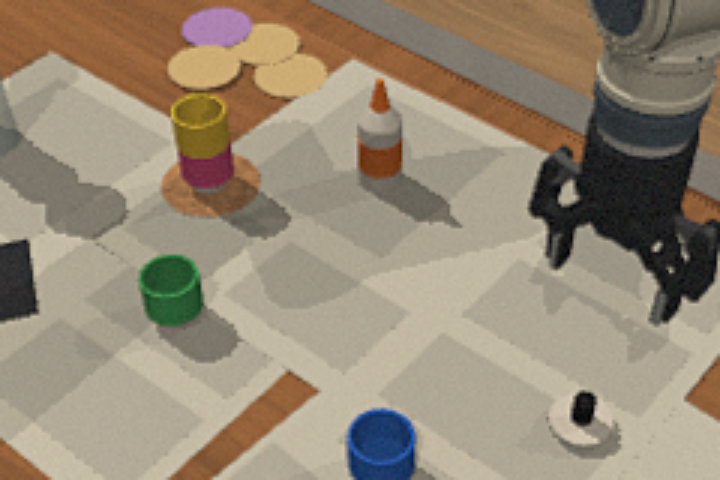

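White lid at (317,188) with knob centred between the fingers. The side view shows the yellow/pink stack seated straight on the cork. Grasping the knob.

```bash
python3 -m inch '[[0.3,-0.0015,-0.001,0.05,0,0,0],[0.4,0,0,0.05,0,0,0],[0.5,0,0,0.04,0,0,0],[0.5,0,0,0.008,0,0,0],[0.5,0,0,0,0,0,0]]' 40 |egrep 'posi|wid|ft'
python3 -m inch '[[1,0,0,0,0,0,0],[1,0,0,0,0,0,0],[1,0,0,0,0,0,0],[1,0,0,0,0,0,0],[1,0,0,0,0,0,0]]'|egrep 'posi|wid|f'
python3 -m inch '[[1,0,0,-0.01,0,0,0],[1,0,0,-0.05,0,0,0],[1,0,0,-0.06,0,0,0],[1,0,0,-0.05,0,0,0],[1,0,0,0,0,0,0]]'|egrep 'posi|wid|f'
python3 - <<'E'
from loc import *
wfit('lid','lid',.17,'pics/w9.png')
E
```

```text
position: [0.6433, -0.2367, 0.0325]
ft_force: [-0.3, -0.9, 0.3]
width: 0.499
position: [0.6437, -0.2371, 0.0338]
eef_rot: [-3.14, 0.003, -3.141]
ft_force: [0.3, 1.0, 6.1]
width: 0.215
finger_force: 39.0
position: [0.644, -0.2374, 0.2074]
eef_rot: [-3.137, 0.008, -3.141]
ft_force: [0.4, -0.5, -1.0]
width: 0.218
finger_force: 39.1
[([272.0, 199.0, 372.0, 295.0], 0.55)]
lid [ 0.6486 -0.2371] ratio 2.462 tcp [ 0.644  -0.2374  0.2074] rpy [-3.141e+00  1.000e-03 -3.141e+00] tool shift [-0.0046  0.0002  0.    ]
```

View pics/w9.png

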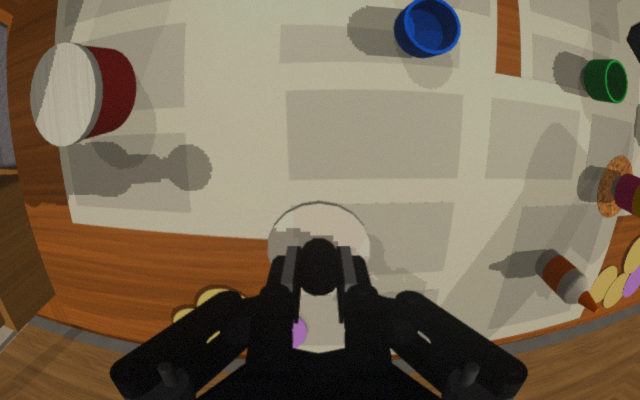

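```bash
python3 -m inch '[[1,-0.0013,0.045,0,0,0,0],[1,-0.0012,0.045,0,0,0,0],[1,-0.0012,0.045,0,0,0,0],[1,-0.0012,0.045,0,0,0,0],[1,-0.0012,0.045,0,0,0,0]]' |egrep posi
python3 -m inch '[[1,-0.0012,0.045,0,0,0,0],[1,-0.0012,0.045,0,0,0,0],[1,-0.0013,0.045,0,0,0,0],[1,-0.0013,0.045,0,0,0,0],[1,-0.0013,0.045,0,0,0,0]]'|egrep posi
python3 -m inch '[[1,-0.0013,0.045,0,0,0,0],[1,0,0,0,0,0,0],[1,0,0,0,0,0,0],[1,0,0,0,0,0,0]]'|egrep 'posi|rot|for'
python3 - <<'E'
from loc import *
T=toolT(); im=get_image('wrist'); cv2.imwrite('pics/w10.png',im)
for n in('lid','yellow_pot'): print(n,[(np.round(d['extent'],1).tolist(),round(d['confidence'],2)) for d in look_for('wrist',n)[:2]])
z=T[2,3]-.0335
P=wproj(cyl(T[0,3],T[1,3],.029,z+.010,z+.015),T); print('lid predicted',P.min(0),P.max(0))
P=wproj(cyl(.656,.2593,.029,.062,.104),T); print('yellow predicted',P.min(0),P.max(0)); print(T[:3,3])
E
```

```text
position: [0.6479, -0.0102, 0.1997]
position: [0.6542, 0.2146, 0.1996]
position: [0.6562, 0.2571, 0.2009]
eef_rot: [-3.141, -0.001, 3.141]
ft_force: [-0.2, 0.4, -0.1]
finger_force: 39.3
lid [([266.6, 201.6, 371.2, 294.6], 0.67), ([271.0, 123.8, 367.5, 204.5], 0.42)]
yellow_pot [([287.2, 156.1, 354.3, 215.2], 0.84)]
lid predicted [266.47384318 202.12599996] [370.65225312 296.23458712]
yellow predicted [284.59116222 157.96449034] [358.12723322 238.10837734]
[0.65623601 0.2571101  0.20091158]
```

View pics/w10.png

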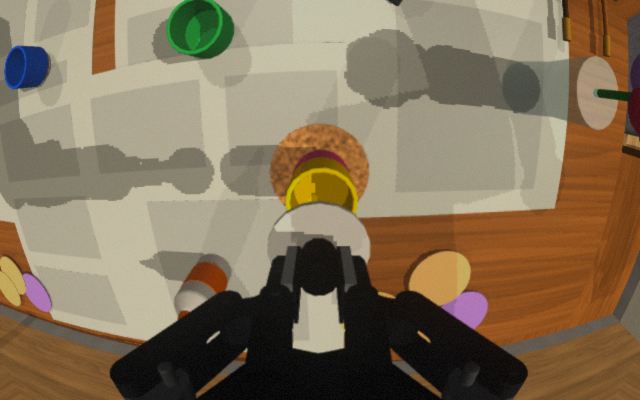

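Lid (318,240) and yellow rim (321,195) match predictions; a 2 mm y correction is needed, then lower.

```bash
python3 -m inch '[[1,0,0.002,0.03,0,0,0],[1,0,0,0.025,0,0,0],[1,0,0,0.006,0,0,0],[1,0,0,0,0,0,0],[1,0,0,0,0,0,0]]'|egrep 'posi|ft'
python3 -m inch '[[1,0,0,0.004,0,0,0],[1,0,0,0.003,0,0,0],[1,0,0,0,0,0,0]]'|egrep 'posi|ft'
python3 -m inch '[[1,0,0,0.002,0,0,0],[1,0,0,0,0,0,0]]'|egrep 'posi|ft'
python3 -m inch '[[1,0,0,0.0015,0,0,0],[1,0,0,0,0,0,0]]'|egrep 'posi|ft'
```

```text
position: [0.6568, 0.2603, 0.1417]
ft_force: [-0.4, 1.0, 0.1]
position: [0.6561, 0.2603, 0.1331]
ft_force: [0.8, 0.5, -0.5]
position: [0.6562, 0.2603, 0.1312]
ft_force: [0.5, 1.0, -1.3]
position: [0.6562, 0.2603, 0.1297]
ft_force: [0.3, -0.0, -0.9]
```

```bash
for i in 1 2 3; do python3 -m inch '[[1,0,0,0.001,0,0,0],[1,0,0,0,0,0,0]]'|egrep 'posi|ft'; done
```

```text
position: [0.6562, 0.2603, 0.1288]
ft_force: [0.5, -0.6, -0.8]
position: [0.6563, 0.2603, 0.1279]
ft_force: [-0.1, -0.1, 0.0]
position: [0.6565, 0.2604, 0.1278]
ft_force: [-0.4, -0.6, 5.3]
```

```bash
python3 -m inch '[[1,0,0,-0.001,0,0,0],[0.4,0,0,0,0,0,0],[0.2,0,0,0,0,0,0],[0,0,0,0,0,0,0],[0,0,0,0,0,0,0]]' |egrep 'posi|wid'
python3 -m inch '[[0,0,0,-0.03,0,0,0],[0,0,0,-0.045,0,0,0],[0,0,0,0,0,0,0],[0,0.018,-0.043,0,0,0,0],[0,0.018,-0.043,0,0,0,0]]' |egrep 'posi|wid'
python3 -m inch '[[0,0.019,-0.044,0,0,0,0],[0,0.019,-0.044,0,0,0,0],[0,0.019,-0.044,0,0,0,0],[0,0.019,-0.044,0,0,0,0],[0,0.019,-0.044,0,0,0,0]]' |egrep 'posi|wid'
python3 -m inch '[[0,0.019,-0.044,0,0,0,0],[0,0.018,-0.0435,0.02,0,0,0],[0,0,0,0,0,0,0],[0,0,0,0,0,0,0]]' |egrep 'posi|wid'
python3 - <<'E'
from loc import *
wfit('blue','blue_pot',0,'pics/w11.png')
im=get_image('side'); cv2.imwrite('pics/side2.png',cv2.resize(im[100:260,200:440],None,fx=3,fy=3))
E
```

```text
position: [0.6563, 0.2603, 0.1278]
width: 0.993
position: [0.6194, 0.1737, 0.2016]
width: 0.998
position: [0.5243, -0.0469, 0.2022]
width: 0.991
position: [0.4883, -0.1331, 0.1827]
width: 0.996
[([286.0, 153.0, 352.0, 225.0], 0.87)]
blue [ 0.4878 -0.133 ] ratio 0.952 tcp [ 0.4883 -0.1331  0.1827] rpy [ 3.142  0.    -3.14 ] tool shift [0.0004 0.0001 0.    ]
```

View pics/side2.png

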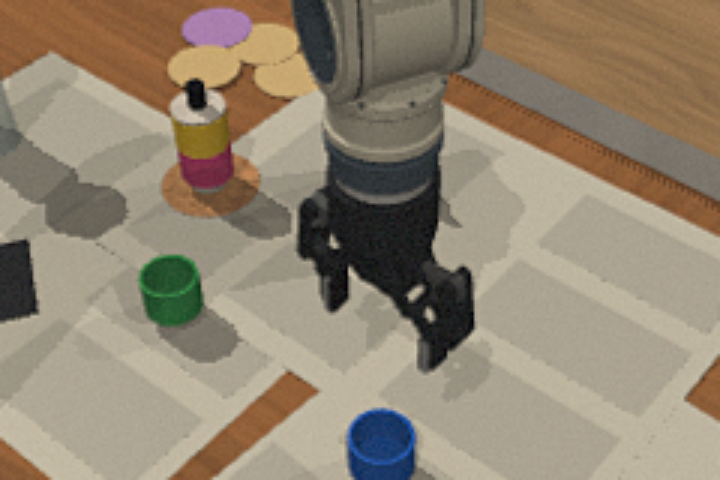

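The stack is complete and lidded. Picking up blue.

```bash
python3 -m inch '[[0,0.0005,0,0.05,0,0,0],[0,0,0,0.05,0,0,0],[0,0,0,0.046,0,0,0],[0,0,0,0,0,0,0],[1,0,0,0,0,0,0]]' 40|egrep 'posi|wid|f'
python3 -m inch '[[1,0,0,0,0,0,0],[1,0,0,0,0,0,0],[1,0,0,0,0,0,0],[1,0,0,0,0,0,0],[1,0,0,0,0,0,0]]'|egrep 'posi|wid|f'
python3 -m inch '[[1,0,0,-0.01,0,0,0],[1,0,0,-0.05,0,0,0],[1,0,0,-0.04,0,0,0],[1,0,0,0,0,0,0],[1,0,0,0,0,0,0]]'|egrep 'posi|wid|f'
python3 -m inch '[[1,0.009,0.045,0,0,0,0],[1,0.009,0.045,0,0,0,0],[1,0.009,0.045,0,0,0,0],[1,0.009,0.045,0,0,0,0],[1,0.01,0.046,0,0,0,0]]'|egrep 'posi|wid'
python3 -m inch '[[1,0.01,0.046,0,0,0,0],[1,0.01,0.046,0,0,0,0],[1,0.01,0.046,0,0,0,0],[1,0.01,0.046,0,0,0,0],[1,0.01,0.045,0,0,0,0]]'|egrep 'posi|wid'
python3 -m inch '[[1,0,0,0,0,0,0],[1,0,0,0,0,0,0]]'|egrep 'posi|wid|f'
python3 - <<'E'
from loc import *
T=toolT(); im=get_image('wrist'); cv2.imwrite('pics/w12.png',im)
for n in('blue_pot','grey_mat'): print(n,[(np.round(d['extent'],1).tolist(),round(d['confidence'],2)) for d in look_for('wrist',n)[:2]])
z=T[2,3]-.0385
P=wproj(cyl(T[0,3],T[1,3],.029,z+.016,z+.058),T); print('blue predicted',P.min(0),P.max(0)); print(T[:3,3])
E
```

```text
position: [0.4889, -0.1331, 0.0384]
eef_rot: [-3.141, 0.001, -3.14]
ft_force: [0.0, -0.1, 0.4]
width: 0.817
finger_force: 0.0
position: [0.4892, -0.1335, 0.0393]
eef_rot: [-3.14, 0.004, -3.141]
ft_force: [0.4, 1.2, 5.5]
width: 0.679
finger_force: 42.0
position: [0.4877, -0.1331, 0.1373]
eef_rot: [-3.141, 0.001, -3.141]
ft_force: [-0.5, -0.3, -1.2]
width: 0.678
finger_force: 43.3
position: [0.4407, 0.0941, 0.136]
width: 0.677
position: [0.3907, 0.323, 0.1358]
width: 0.676
position: [0.3912, 0.3213, 0.136]
eef_rot: [-3.14, -0.002, -3.141]
ft_force: [-0.1, 0.8, -0.4]
width: 0.676
finger_force: 43.4
blue_pot [([254.8, 204.7, 380.1, 337.7], 0.66)]
grey_mat [([242.2, 111.2, 404.1, 230.5], 0.87)]
blue predicted [253.93463328 202.77966644] [383.04959228 341.00142377]
[0.39117896 0.32129943 0.13595671]
```

View pics/w12.png

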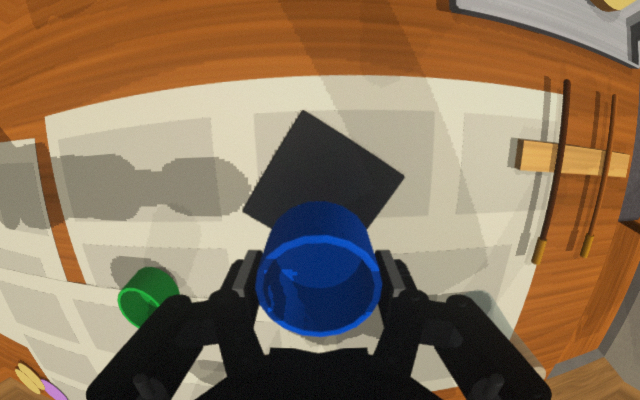

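Blue is held over the grey mat, whose visible corners are (303,111), (404,177) and (243,211).

```bash
python3 - <<'E'
from loc import *
T=toolT(); P=[onz('wrist',u,v,.004,T)[:2] for u,v in((303,111),(404,177),(243,211))]
print(np.round(P,4),(P[1]+P[2])/2,np.linalg.norm(P[1]-P[2]),np.linalg.norm(P[0]-P[1]))
E
```

```text
[[0.3207 0.3077]
 [0.3782 0.398 ]
 [0.411  0.2501]] [0.3946326  0.32404984] 0.15149041752761347 0.10709304667386872
```

```bash
python3 -m inch '[[1,-0.003,0.002,0.03,0,0,0],[1,0,0,0.035,0,0,0],[1,0,0,0.02,0,0,0],[1,0,0,0.006,0,0,0],[1,0,0,0,0,0,0]]'|egrep 'posi|ft'
for i in 1 2 ; do python3 -m inch '[[1,0,0,0.001,0,0,0],[1,0,0,0,0,0,0]]'|egrep 'posi|ft'; done
```

```text
position: [0.3951, 0.3233, 0.0461]
ft_force: [0.0, -0.4, -1.3]
position: [0.3951, 0.3239, 0.0455]
ft_force: [-0.1, -0.5, 0.6]
position: [0.3947, 0.3238, 0.044]
ft_force: [-0.5, -0.2, -1.0]
```

```bash
for i in 1 2 ; do python3 -m inch '[[1,0,0,0.001,0,0,0],[1,0,0,0,0,0,0]]'|egrep 'posi|ft'; done
```

```text
position: [0.3948, 0.3239, 0.0433]
ft_force: [-2.6, -1.1, 5.2]
position: [0.3948, 0.3239, 0.0433]
ft_force: [-4.7, -3.4, 16.8]
```

```bash
python3 -m inch '[[1,0,0,-0.0015,0,0,0],[0.4,0,0,0,0,0,0],[0,0,0,0,0,0,0],[0,0,0,0,0,0,0],[0,0,0,0,0,0,0]]' |egrep 'posi|wid'
python3 -m inch '[[0,0,0,-0.03,0,0,0],[0,0,0,-0.06,0,0,0],[0,0,0,-0.05,0,0,0],[0,-0.026,-0.045,0,0,0,0],[0,-0.026,-0.045,0,0,0,0]]'|egrep 'posi|wid'
python3 -m inch '[[0,-0.026,-0.045,0,0,0,0],[0,-0.026,-0.0455,0,0,0,0],[0,0,0,0,0,0,0],[0,0,0,0,0,0,0]]'|egrep 'posi|wid'
python3 - <<'E'
from loc import *
wfit('green','green_pot',0,'pics/w13.png')
E
```

```text
position: [0.3948, 0.3238, 0.0433]
width: 0.999
position: [0.4473, 0.2333, 0.1842]
width: 1.001
position: [0.4985, 0.1433, 0.1832]
width: 0.999
[([286.0, 156.0, 349.0, 224.0], 0.68), ([398.0, 312.0, 412.0, 345.0], 0.23)]
green [0.4985 0.1424] ratio 0.948 tcp [0.4985 0.1433 0.1832] rpy [ 3.141 -0.    -3.14 ] tool shift [ 0.0001 -0.0008 -0.    ]
```

```bash
python3 -m inch '[[0,0,-0.0005,0.05,0,0,0],[0,0,0,0.05,0,0,0],[0,0,0,0.046,0,0,0],[0,0,0,0,0,0,0],[1,0,0,0,0,0,0]]' 40|egrep 'posi|wid|f'
python3 -m inch '[[1,0,0,0,0,0,0],[1,0,0,0,0,0,0],[1,0,0,0,0,0,0],[1,0,0,0,0,0,0],[1,0,0,0,0,0,0]]'|egrep 'posi|wid|f'
python3 -m inch '[[1,0,0,-0.01,0,0,0],[1,0,0,-0.05,0,0,0],[1,0,0,-0.06,0,0,0],[1,0,0,-0.03,0,0,0],[1,0,0,0,0,0,0]]'|egrep 'posi|wid|f'
python3 -m inch '[[1,0.026,0.045,0,0,0,0],[1,0.026,0.045,0,0,0,0],[1,0.026,0.045,0,0,0,0],[1,0.026,0.0455,0,0,0,0],[1,0,0,0,0,0,0]]'|egrep 'posi|wid'
python3 -m inch '[[1,0,0,0,0,0,0],[1,0,0,0,0,0,0]]'|egrep 'posi|wid|f'
python3 - <<'E'
from loc import *
T=toolT(); im=get_image('wrist'); cv2.imwrite('pics/w14.png',im)
for n in('green_pot','blue_pot'): print(n,[(np.round(d['extent'],1).tolist(),round(d['confidence'],2)) for d in look_for('wrist',n)[:2]])
z=T[2,3]-.0388
P=wproj(cyl(T[0,3],T[1,3],.029,z+.016,z+.058),T); print('green predicted',P.min(0),P.max(0)); print(T[:3,3])
P=wproj(cyl(.3948,.3239,.029,.02,.062),T); print('blue predicted',P.min(0),P.max(0))
E
```

```text
position: [0.4994, 0.1436, 0.0389]
eef_rot: [3.141, 0.002, -3.14]
ft_force: [-0.5, -0.6, -0.4]
width: 0.816
finger_force: 0.0
position: [0.5, 0.1434, 0.0398]
eef_rot: [3.14, 0.004, -3.141]
ft_force: [-1.6, 1.0, 5.3]
width: 0.67
finger_force: 42.0
position: [0.5, 0.143, 0.1913]
eef_rot: [3.141, 0.007, -3.141]
ft_force: [0.9, 0.1, -1.0]
width: 0.669
finger_force: 43.1
position: [0.3925, 0.3255, 0.1872]
width: 0.671
position: [0.3952, 0.3224, 0.1873]
eef_rot: [-3.141, -0.0, 3.14]
ft_force: [-0.1, 0.5, 0.6]
width: 0.667
finger_force: 43.1
green_pot [([256.3, 200.2, 382.2, 338.5], 0.81)]
blue_pot [([287.3, 151.7, 352.8, 207.4], 0.93), ([253.7, 325.8, 309.5, 353.0], 0.6)]
green predicted [254.08573067 202.55576287] [382.95504237 340.56617679]
[0.39523202 0.3224075  0.187257  ]
blue predicted [287.13749466 151.84741178] [353.45502203 223.88722158]
```

View pics/w14.png

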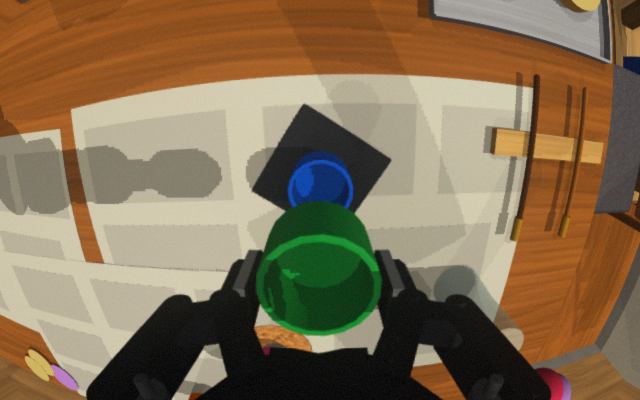

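Blue rim (320,187) and green (319,283) match predictions. Shifting y 1.5 mm and lowering.

```bash
python3 -m inch '[[1,0,0.0015,0.04,0,0,0],[1,0,0,0.035,0,0,0],[1,0,0,0.006,0,0,0],[1,0,0,0.002,0,0,0],[1,0,0,0,0,0,0]]'|egrep 'posi|ft'
python3 -m inch '[[1,0,0,0.004,0,0,0],[1,0,0,0.004,0,0,0],[1,0,0,0,0,0,0]]'|egrep 'posi|ft'
python3 -m inch '[[1,0,0,0.003,0,0,0],[1,0,0,0.003,0,0,0],[1,0,0,0,0,0,0]]'|egrep 'posi|ft'
python3 -m inch '[[1,0,0,0.0015,0,0,0],[1,0,0,0,0,0,0]]'|egrep 'posi|ft'
```

```text
position: [0.3955, 0.325, 0.1056]
ft_force: [-0.6, 0.5, -0.2]
position: [0.3945, 0.3247, 0.0962]
ft_force: [0.4, -0.2, -0.7]
position: [0.3946, 0.3247, 0.0901]
ft_force: [-0.9, 0.0, -0.3]
position: [0.3947, 0.3247, 0.0888]
ft_force: [-1.1, -0.1, -0.0]
```

```bash
python3 -m inch '[[1,0,0,0.0015,0,0,0],[1,0,0,0,0,0,0]]'|egrep 'posi|ft'
for i in 1 2; do python3 -m inch '[[1,0,0,0.001,0,0,0],[1,0,0,0,0,0,0]]'|egrep 'posi|ft'; done
```

```text
position: [0.3947, 0.3247, 0.0873]
ft_force: [0.4, 0.2, -0.3]
position: [0.3947, 0.3248, 0.0863]
ft_force: [0.6, 0.2, -0.5]
position: [0.395, 0.3249, 0.0859]
ft_force: [-0.9, -0.4, 4.1]
```

```bash
python3 -m inch '[[1,0,0,-0.001,0,0,0],[0.4,0,0,0,0,0,0],[0,0,0,0,0,0,0],[0,0,0,0,0,0,0],[0,0,0,0,0,0,0]]' |egrep 'posi|wid'
python3 -m inch '[[0,0,0,-0.03,0,0,0],[0,0,0,-0.06,0,0,0],[0,0,0,-0.05,0,0,0],[0,0,-0.05,0,0,0,0],[0,0,-0.05,0,0,0,0]]'|egrep 'posi|wid'
python3 -m inch '[[0,0,-0.05,0,0,0,0],[0,0,-0.05,0,0,0,0],[0,0,-0.05,0,0,0,0],[0,0,0,0,0,0,0]]'|egrep 'posi|wid'
python3 - <<'E'
from loc import *
a=get_image('side')[80:240,140:360]; b=get_image('top')[140:300,90:310]
cv2.imwrite('pics/fin.png',cv2.resize(np.vstack([a,b]),None,fx=1.8,fy=1.8,interpolation=cv2.INTER_CUBIC))
E
```

```text
position: [0.3947, 0.3248, 0.0863]
width: 1.0
position: [0.3948, 0.224, 0.2269]
width: 1.0
position: [0.3948, 0.0722, 0.2265]
width: 1.002
```

View pics/fin.png

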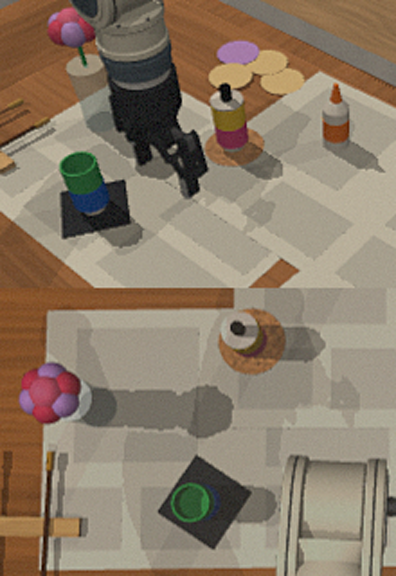

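Both stacks stand upright and fully seated on their mats, the vase and glue bottle haven't moved, and the gripper is clear.

```bash
python3 -c "
from station import workorder
print(workorder.close_job())"
```

```text
the job is handed in; nothing more can be done
None
```

The job is handed in: on the cork mat stand the pink pot, then the yellow, then the lid, and on the grey mat the blue pot with the green one in it, all upright and fully seated, with the glue bottle, vase and red tin never touched.

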